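Weigh the jar at the back of the stock drawer

TASK

Bring the red-lidded jar from the back of the drawer to the scale. First clear all three tall canisters that hem it in onto the grey side tray, then, with them still there, stand the jar on the middle of the scale's round pan, and last put each canister back in the drawer, centred on the spot of its own colour. Keep the canisters and the jar upright throughout.

Things in the scene. Friction and masses are not known exactly. Their poses are not given: they have to be found in the camera images.
- canister_blue: white plastic canister with a blue lid and a blue band, upright, loose, about 160 g. Body 48 mm diameter, 100 mm tall; lid on top 51 mm diameter, 30 mm tall; 130 mm in all. Origin: centre of its underside, z up its axis. At the start it stands on the blue spot in the drawer.
- canister_yellow: white plastic canister with a yellow lid and a yellow band, upright, loose, about 160 g. Body 48 mm diameter, 100 mm tall; lid on top 51 mm diameter, 30 mm tall; 130 mm in all. Origin: centre of its underside, z up its axis. At the start it stands on the yellow spot in the drawer.
- canister_green: white plastic canister with a green lid and a green band, upright, loose, about 160 g. Body 48 mm diameter, 100 mm tall; lid on top 51 mm diameter, 30 mm tall; 130 mm in all. Origin: centre of its underside, z up its axis. At the start it stands on the green spot in the drawer.
- spot_blue: flat blue disc fixed to the drawer floor, 66 mm diameter, 2 mm thick: the home of the blue-lidded canister. Origin: centre of its underside; its top is 2 mm higher. The three spots lie 88 to 120 mm apart (centres), and which is where changes.
- spot_yellow: flat yellow disc fixed to the drawer floor, 66 mm diameter, 2 mm thick: the home of the yellow-lidded canister. Origin: centre of its underside; its top is 2 mm higher. The three spots lie 88 to 120 mm apart (centres), and which is where changes.
- spot_green: flat green disc fixed to the drawer floor, 66 mm diameter, 2 mm thick: the home of the green-lidded canister. Origin: centre of its underside; its top is 2 mm higher. The three spots lie 88 to 120 mm apart (centres), and which is where changes.
- jar: small low amber jar with a red lid, 44 mm diameter, 40 mm tall, about 70 g, loose, upright on the drawer floor, between the three canisters (one in front of it, one at either side) and the drawer's grey cross divider. Origin: centre of its underside.
- drawer: open aluminium drawer fixed on the table, 240 (its x, away from the robot) by 260 mm, walls 60 high, 6 thick, floor 5 thick. Origin: centre of underside. A grey divider 50 mm high crosses it at x = +62 mm, with cartons up to 47 high beyond. Two white tubs (38 diameter, 32 tall) in the front corners are not part of the job. The spots are at x, y = (-50, 0), (15, 60), (15, -60) mm.
- side_tray: shallow grey tray fixed on the table, 260 mm (its x) by 120 mm (its y), rim 18 mm high and 4 mm thick, floor top 4 mm above the table, empty at the start. Origin: centre of its underside. It is at the left or the right of the drawer.
- scale: white weighing scale fixed on the table, housing 170 mm (x) by 150 mm (y), 40 mm high, with a round steel pan of 110 mm diameter centred on it; the pan does not sink. Origin: centre of its underside; pan top 50 mm above the origin. It is on the other side of the drawer from the side tray.

How it is judged:
By the outcome, as a careful person would: the job done as asked, in the order asked, and still so for the second after the job is handed in, with the robot touching nothing.
It also fails if it takes over 136 s, if anything falls off the work surface, if the arm or the gripper's body presses on something with over 40 N, if the wrist force passes 120 N, or if a joint passes its speed limit or range.

ROBOT

A 7-joint arm with a two-finger parallel gripper is mounted at the origin on the work surface. World frame = base frame: x ahead of the robot, y to its left, z up, the work surface at z = 0. Lengths are in mm, angles in rad, forces in N, time in s.
With the tool pointing down it reaches from about 400 to 875 mm from the base axis. Payload 19.3 kg.
Tool frame: the origin (TCP) lies at the very end of the fingers, on their centre line; the grasp point (between the pads) lies 19 mm behind it (grip_point_offset is the z of the grasp point in the tool frame, in mm); z points along the fingers, y is the line along which they close (so a half turn about z gives the same grasp; the last joint's range is limited). The gripper opens to 85 mm and grips with 20 to 120 N. Pads are 22 mm wide; open, the fingers measure 114 mm over their backs; the gripper's body (76 mm by 85 mm) begins 54 mm behind the grasp point. The pads swing forward as they close: fully open they stand 13 mm farther back than shut.
Start: joints at [1.124, 0.521, -0.036, 1.599, 0.021, 1.021, -0.113], TCP at [229.939, -581.156, 231.291] pointing down, gripper open.
Joint ranges: [-2.91, 2.91], [-0.3, 2.13], [-1.5, 1.42], [0.17, 2.43], [-1.26, 4.41], [0.16, 1.93], [-2.52, 2.52]. Speed limits (rad/s): [1.89, 1.89, 2.39, 2.39, 3.01, 3.01, 3.01].

INTERFACE

Orientations are given as a 3x3 rotation matrix whose columns are the frame's x, y, z axes.
In Python, from workcell import movep, movel, goto_joints, open_gripper, clamp, wait, inverse_kinematics, read_state, camera, PlanningError, finish_job, grip_point_offset gives the robot as it stands. Calls block until the motion is done:
- movep(position, orientation): joint-space move of the TCP to a pose.
- movel(position, frame=None, max_speed=150, guard=None): straight line of the TCP; frame=None keeps the orientation; max_speed is the mean speed in mm/s. With guard (N) it stops when the force on the tool has changed by that much, and returns True; else False.
- goto_joints(angles): joint-space move.
- open_gripper() and clamp(): open the fingers fully, or close them until they stop; the grip force is fixed at half the most.
- wait(seconds).
- inverse_kinematics(position, orientation): joint angles nearest the present ones, or None.
- read_state(): the state.
- camera(name): name is "scene" or "top" or "wrist"; returns a dict with "image" (384x512x3 uint8, blue, green, red), "range_z" (384x512 float32, mm along the optical axis (not along the pixel's ray), 0 where there is no reading), "fx", "fy", "cx", "cy" (pixels), "dist_coeffs" ([k1, k2, p1, p2, k3] as OpenCV has them; the pictures are not rectified), "cam_to_world" (4x4, takes a point from camera to world coordinates). Camera axes: x right, y up, looking along -z (the intrinsics and any distortion apply to the point x, -y, -z); pixel columns grow to the right and rows downward; lengths in mm; the calibration is good to about 2 mm. A picture is of the moment at which its call begins.
A pose or a line that the arm cannot do raises PlanningError and nothing moves.
- finish_job(): hands the job in; it is judged then, once.
The state is a dict: "time": time; "qpos": joint angles; "qvel": joint speeds; "joint_efforts": joint torques, N m; "eef_pos": TCP position; "tool_rot": TCP orientation; "ft_force": force on the tool from outside, world axes, zero at the start; "torque": the same for the moment, N m; "finger_gap": finger opening in mm; "gripper_force": force on a finger pad.
Only numpy, scipy, OpenCV 4.12 (cv2) and the standard library are available. Lean on these libraries where they do the work, as an engineer would, in place of code of your own. Each camera call takes 0.05 s, during which the arm holds its last target. There are 200 camera calls.

## Working session

There is one attempt and no reset: what is moved stays moved. The work goes in short steps, each a Python script; the robot and the scene stay as the last script left them, time stands still between calls to the robot, and variables do not carry over. Pictures are saved under pics/ and viewed, at most 14 in all, crops included, and the job is handed in when it is done.

```bash
mkdir -p pics; ls; python3 - <<'E'
from workcell import *
import cv2,numpy as np
for n in("top","scene"):
    c=camera(n);cv2.imwrite(f"pics/{n}0.png",c["image"]);np.savez(f"/tmp/{n}0.npz",**c)
    print(n,c["fx"],c["dist_coeffs"],np.round(c["cam_to_world"],3).tolist())
s=read_state();print({k:np.round(v,3).tolist() for k,v in s.items()},grip_point_offset)
E
```

```text
pics
top 393.5859958455184 [-0.05266163  0.          0.          0.          0.        ] [[0.037, 0.976, -0.216, 361.161], [-0.999, 0.036, -0.011, 3.497], [-0.003, 0.216, 0.976, 894.55], [0.0, 0.0, 0.0, 1.0]]
scene 431.2467829559104 [-0.13328164  0.          0.          0.          0.        ] [[0.721, -0.494, 0.486, 1065.964], [0.693, 0.498, -0.522, -529.542], [0.016, 0.713, 0.701, 788.941], [0.0, 0.0, 0.0, 1.0]]
{'time': 0.1, 'qpos': [1.124, 0.522, -0.036, 1.6, 0.021, 1.021, -0.113], 'qvel': [0.0, -0.003, -0.0, -0.003, 0.001, -0.0, 0.003], 'joint_efforts': [0.004, -92.851, 1.985, -37.054, 0.018, 0.005, 0.0], 'eef_pos': [229.866, -580.894, 230.822], 'tool_rot': [[0.93, 0.368, -0.0], [0.368, -0.93, 0.001], [-0.0, -0.001, -1.0]], 'ft_force': [-1.254, -0.121, -0.136], 'torque': [0.002, 0.006, 0.032], 'gripper_force': 0.0, 'finger_gap': 85.275} -18.700000000000003
```

View pics/top0.png

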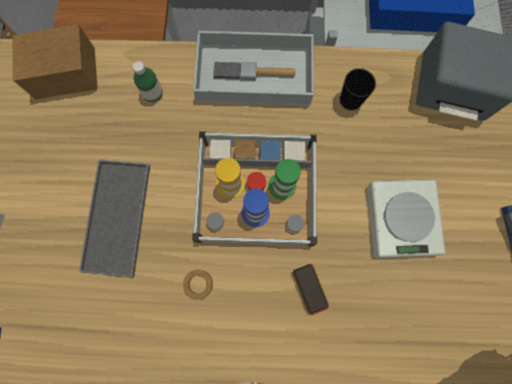

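View pics/scene0.png

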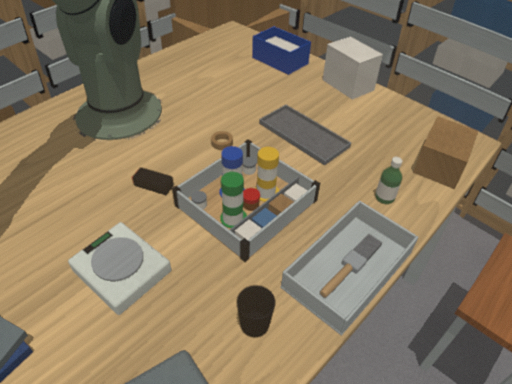

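The top view shows the drawer (corners about 200,137 / 315,137 / 197,242 / 315,242). The yellow lid is at 229,171, green at 288,172, blue at 256,202, and the red jar at 257,182. The tray is on the left (115,218) and the scale pan on the right (410,216). Next I'll turn these into world positions.

```bash
cat > loc.py <<'E'
import cv2,numpy as np
from scipy.optimize import least_squares
def cloud(c):
    K=np.array([[c["fx"],0,c["cx"]],[0,c["fy"],c["cy"]],[0,0,1]],float)
    v,u=np.mgrid[:384,:512]
    r=cv2.undistortPoints(np.stack([u,v],-1).reshape(-1,1,2).astype(float),K,np.array(c["dist_coeffs"],float)).reshape(384,512,2)
    z=c["range_z"]; P=np.stack([r[...,0]*z,-r[...,1]*z,-z],-1)
    M=np.array(c["cam_to_world"]); return P@M[:3,:3].T+M[:3,3]
HUE={"blue":(105,128),"yellow":(22,32),"green":(50,85),"red":None}
def mask(img,col):
    h,s,v=cv2.split(cv2.cvtColor(img,cv2.COLOR_BGR2HSV))
    if col=="red": m=(h<5)|(h>175)
    else: m=(h>HUE[col][0])&(h<HUE[col][1])
    return m&(s>150)&(v>50)
def circ(pts):
    (x,y),r=cv2.minEnclosingCircle(pts[:,:2].astype(np.float32)); return np.array([x,y]),r
E
python3 - <<'E'
import numpy as np,cv2
from loc import *
for n in("top","scene"):
    c=dict(np.load(f"/tmp/{n}0.npz")); P=cloud(c); img=c["image"]
    for col,zt in(("blue",137),("yellow",137),("green",137),("red",45)):
        roi=(P[...,0]>400)&(P[...,0]<800)&(abs(P[...,1])<200)
        q=P[mask(img,col)&roi&(abs(P[...,2]-zt)<5)]
        if len(q): print(n,col,len(q),np.round(circ(q)[0],1),round(circ(q)[1],1),np.round(q.mean(0),1),np.round(np.median(q[:,2]),1))
    for nm,ylo,yhi,z0,z1 in(("tray",180,500,8,30),("pan",-500,-180,46,60),("housing",-500,-180,30,60),("drawerrim",-170,170,54,68)):
        m=(P[...,2]>z0)&(P[...,2]<z1)&(P[...,1]>ylo)&(P[...,1]<yhi)&(P[...,0]>400)&(P[...,0]<720)&(c["range_z"]>0)
        if nm=="pan": m&=abs(P[...,2]-50)<4
        n_,l,st,_=cv2.connectedComponentsWithStats(m.astype(np.uint8)); 
        k=1+np.argmax(st[1:,4]); q=P[l==k]; print(n,nm,len(q),cv2.minAreaRect(q[:,:2].astype(np.float32)),np.round(circ(q)[0]),st[k],round(float(np.median(q[:,2])),1))
    print(np.round(P[218,115]),np.round(P[216,410]),np.round(P[285,150]))
E
```

```text
top blue 133 [510.3   5.6] 23.0 [517.2   7.3 138.3] 138.3
top yellow 426 [572.1  63.9] 24.9 [571.5  63.5 138. ] 138.0
top red 241 [573.4   6.4] 20.8 [574.    6.6  46.1] 46.1
top tray 752 ((508.5343322753906, 324.1737060546875), (123.08685302734375, 220.22459411621094), 87.78898620605469) [508. 326.] [ 82 159  68  97 752] 17.5
top pan 1938 ((505.8071594238281, -331.5125427246094), (108.80215454101562, 109.20662689208984), 0.8622323870658875) [ 506. -332.] [ 385  192   50   50 1938] 50.6
top housing 5107 ((506.20086669921875, -331.1573181152344), (170.86993408203125, 151.70909118652344), 4.136916637420654) [ 506. -330.] [ 370  179   75   79 5107] 42.2
top drawerrim 1512 ((559.5216674804688, 6.328315734863281), (244.9926300048828, 264.8326721191406), 0.36442065238952637) [560.   6.] [ 192  131  125  114 1512] 61.0
[361.   3. 895.] [ 506. -333.   50.] [338. 233.   3.]
scene blue 182 [515.    4.3] 23.7 [515.1   2.1 136. ] 135.9
scene yellow 6 [578.8  62.7] 20.0 [579.1  61.7 135.9] 135.8
scene red 171 [576.9   3. ] 23.4 [578.8   2.7  43.7] 43.9
scene tray 446 ((509.6971740722656, 321.54931640625), (124.54047393798828, 221.0080108642578), 87.21990203857422) [509. 321.] [268 110  83  53 446] 13.9
scene pan 1716 ((507.886474609375, -334.00543212890625), (107.8671646118164, 109.3121109008789), 62.01509475708008) [ 508. -333.] [  91  237   52   44 1716] 49.1
scene housing 4612 ((509.3743591308594, -333.8291931152344), (173.43673706054688, 150.36915588378906), 4.269654273986816) [ 509. -335.] [  68  223  102   86 4612] 40.3
scene drawerrim 947 ((559.077880859375, 5.1625213623046875), (248.26641845703125, 267.3476867675781), 0.4222002625465393) [563.   5.] [172 158 149  89 947] 58.6
[ 368. -256.   -3.] [884. 258.   1.] [ 592. -315.   16.]
```

```bash
cat > rob.py <<'E'
from workcell import *
import numpy as np
R=np.diag([1.,-1.,-1.])
Z=255
def st(tag):
    s=read_state();print(tag,"t=%.1f"%s["time"],np.round(s["eef_pos"],1),"gap %.1f f %.0f"%(s["finger_gap"],s["gripper_force"]),np.round(s["ft_force"],1))
def pick(x,y,z):
    movep([x,y,max(Z-60,z+90) if z>60 else 160],R); movel([x,y,z],max_speed=150); clamp(); st("grip")
def place(x,y,z,zt,guard=6):
    movep([x,y,zt],R); movel([x,y,z+12],max_speed=200)
    print("contact",movel([x,y,z-4],max_speed=30,guard=guard)); st("down"); open_gripper()
E
python3 - <<'E'
from rob import *
from loc import *
c=dict(np.load("/tmp/top0.npz")); P=cloud(c); h,s,v=cv2.split(cv2.cvtColor(c["image"],cv2.COLOR_BGR2HSV))
roi=(P[...,0]>480)&(P[...,0]<640)&(abs(P[...,1]-5)<110)&(P[...,2]>133)
for nm,y0 in(("L",66),("F",6),("R",-54)):
    q=P[roi&(abs(P[...,1]-y0)<32)&((P[...,0]<541) if nm=="F" else (P[...,0]>541))];print(nm,len(q),circ(q))
for p in([512,5.5,255],[512,5.5,102],[410,327,255],[570,322,100],[507,-332,100]): print(inverse_kinematics(p,R) is not None)
st("0"); movep([512,5.5,200],R); st("above")
w=camera("wrist"); cv2.imwrite("pics/w1.png",w["image"])
E
```

```text
L 489 (array([571.85229492,  63.98762894]), 25.230873107910156)
F 508 (array([511.0199585 ,   5.23516178]), 25.32672882080078)
R 488 (array([574.52142334, -56.83184433]), 25.39967155456543)
True
True
True
True
True
0 t=0.1 [ 229.9 -580.9  230.8] gap 85.3 f 0 [-1.3 -0.1 -0.1]
above t=2.4 [512.1   4.7 200. ] gap 85.3 f 0 [-0.1 -0.2  0.5]
```

View pics/w1.png

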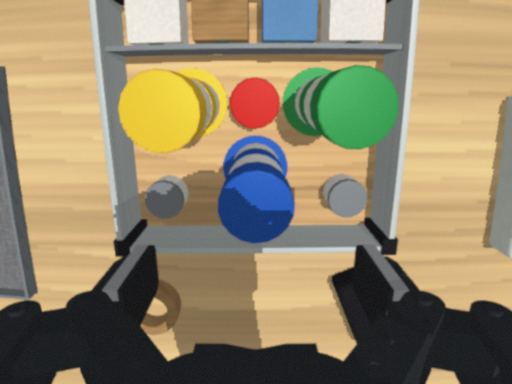

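The wrist view shows all three canisters, with blue at 256,205 centred between the fingers and the jar at 254,103. Nothing is in the fingers' way, so I'll move blue now.

```bash
python3 - <<'E'
from rob import *
import cv2
movel([511,5.2,100],max_speed=150); clamp(); st("grip")
movel([511,5.2,Z],max_speed=250); st("up")
cv2.imwrite("pics/s1.png",camera("scene")["image"])
place(410,327,97,160); movel([410,327,185],max_speed=250); st("done")
cv2.imwrite("pics/s2.png",camera("top")["image"])
import subprocess
a=cv2.imread("pics/s1.png");b=cv2.imread("pics/s2.png");cv2.imwrite("pics/c1.png",cv2.hconcat([cv2.resize(a[50:290,100:400],(400,320)),cv2.resize(b[120:320,60:330],(400,320))]))
E
```

```text
grip t=3.7 [511.6   5.1 100.9] gap 49.9 f 61 [-0.8 -1.2 10.1]
up t=4.5 [510.4   5.1 253.8] gap 49.9 f 62 [-0.1  0.1 -1.6]
contact True
down t=6.7 [410.3 327.2  97.2] gap 49.8 f 64 [ 0.6 -0.3 -2.2]
done t=7.6 [410.2 327.1 185.6] gap 85.5 f 0 [ 0.6 -1.5 -0.5]
```

View pics/c1.png

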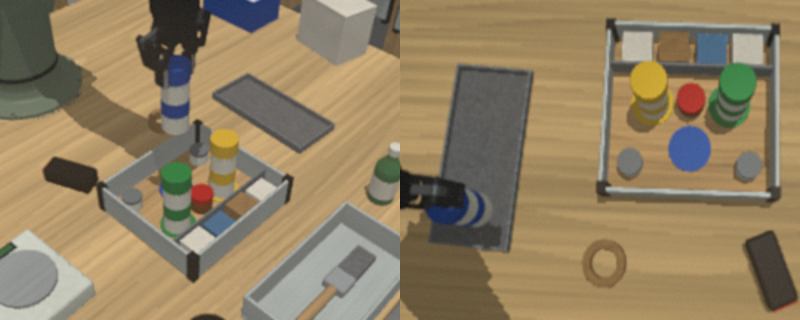

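```bash
python3 - <<'E'
from rob import *
from loc import *
c=dict(np.load("/tmp/top0.npz"));P=cloud(c)
h,s,v=cv2.split(cv2.cvtColor(c["image"],cv2.COLOR_BGR2HSV))
u=np.mgrid[:384,:512]
m=(s<60)&(u[1]>70)&(u[1]<160)&(u[0]>150)&(u[0]<285)
n,l,stt,_=cv2.connectedComponentsWithStats(m.astype(np.uint8));k=1+np.argmax(stt[1:,4]);q=P[l==k]
print(stt[k],cv2.minAreaRect(q[:,:2].astype(np.float32)),q[:,2].mean())
movep([570,200,220],R)
c=camera("top");P=cloud(c);r=(P[...,2]>128)&(P[...,2]<145)&(P[...,1]>270)&(P[...,1]<390)&(abs(P[...,0]-410)<50)
print(r.sum(),circ(P[r]))
E
```

```text
[  79  160   71  117 6050] ((481.67974853515625, 196.518798828125), (394.9352722167969, 260.80548095703125), 87.81935119628906) 10.520683522245832
0 (array([0., 0.]), 0.0)
```

```bash
python3 - <<'E'
from rob import *
from loc import *
c=dict(np.load("/tmp/top0.npz"));P=cloud(c)
h,s,v=cv2.split(cv2.cvtColor(c["image"],cv2.COLOR_BGR2HSV))
u=np.mgrid[:384,:512]
m=(s<60)&(u[1]>70)&(u[1]<160)&(u[0]>150)&(u[0]<285)&(c["range_z"]>0)
n,l,stt,_=cv2.connectedComponentsWithStats(m.astype(np.uint8));k=1+np.argmax(stt[1:,4]);q=P[l==k]
print(stt[k],cv2.minAreaRect(q[:,:2].astype(np.float32)),q[:,2].mean())
c=camera("top");P=cloud(c);cv2.imwrite("pics/t3.png",c["image"])
b=mask(c["image"],"blue")&(u[1]<170)&(u[0]>150);print(b.sum(),np.round(P[b].min(0)),np.round(P[b].max(0)),(c["range_z"][b]==0).sum())
E
```

```text
[  79  160   71  117 6026] ((486.769775390625, 328.5865478515625), (130.4620819091797, 260.6225891113281), 87.59796905517578) 6.999823192443999Traceback (most recent call last):
  File "<stdin>", line 10, in <module>
    return umr_minimum(a, axis, None, out, keepdims, initial, where)
ValueError: zero-size array to reduction operation minimum which has no identity
```

View pics/t3.png

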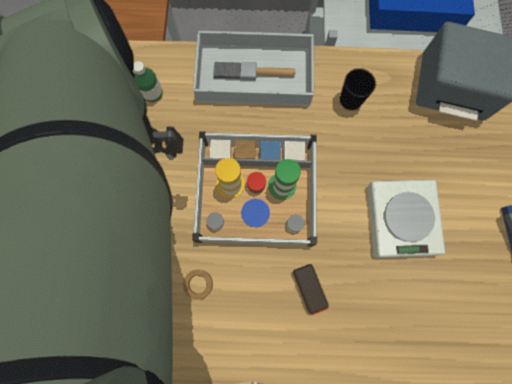

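The arm hides the tray from the top camera here. Refitting the first picture puts the tray centre at about (487, 327), so blue is well inside it. Next are yellow and green.

```bash
python3 - <<'E'
from rob import *
import cv2
for (x,y),(a,b) in(((572,64),(568,323)),((574.5,-56.8),(489,326))):
    movep([x,y,200],R); movel([x,y,100]); clamp(); st("grip")
    movel([x,y,Z],max_speed=250); place(a,b,97,Z-10); movel([a,b,200],max_speed=250); st("done")
movep([515,6,240],R)
c=camera("wrist");cv2.imwrite("pics/w2.png",c["image"]);np.savez("/tmp/w2.npz",**c)
c=camera("scene");cv2.imwrite("pics/s3.png",c["image"])
c=camera("top");np.savez("/tmp/t4.npz",**c)
cv2.imwrite("pics/c2.png",np.hstack([cv2.imread("pics/w2.png"),c["image"]])[::1] if 0 else cv2.resize(np.hstack([cv2.imread("pics/w2.png"),c["image"]]),(800,300)))
st("end")
E
```

```text
grip t=10.5 [572.6  64.  100.9] gap 49.9 f 61 [-1.2 -0.8  9.2]
contact True
down t=13.5 [568.2 323.3  97.3] gap 50.0 f 64 [-0.4  0.4  1.5]
done t=14.5 [568.  323.  200.6] gap 85.3 f 0 [ 0.4  0.6 -0.7]
grip t=17.2 [575.1 -56.9 100.9] gap 49.9 f 61 [-0.9 -0.3  9. ]
contact True
down t=20.7 [489.2 326.2  97.2] gap 49.7 f 64 [0.2 0.6 0.7]
done t=21.7 [489.1 326.  200.5] gap 85.5 f 0 [-0.4 -0.1 -0.2]
end t=23.1 [515.1   7.3 239.7] gap 85.2 f 0 [-0.5  1.3  0.5]
```

View pics/c2.png

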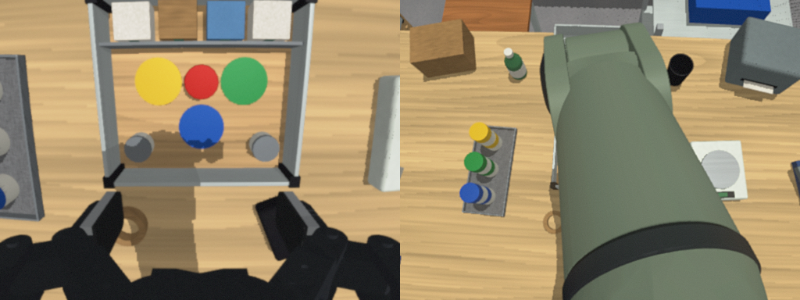

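The wrist view shows the three bare spots and the jar free between them. The top view shows all three canisters upright on the tray.

```bash
cat >> loc.py <<'E'
def blobs(c,zr,roi=(440,660,-110,120),cols=("blue","yellow","green","red")):
    P=cloud(c); out={}
    h,s,v=cv2.split(cv2.cvtColor(c["image"],cv2.COLOR_BGR2HSV))
    hr={"blue":(100,130),"yellow":(18,34),"green":(50,90)}
    for col in cols:
        m=((h<6)|(h>174)) if col=="red" else (h>hr[col][0])&(h<hr[col][1])
        z0,z1=zr[col] if isinstance(zr,dict) else zr
        m=m&(s>(170 if col in("yellow","red") else 100))&(c["range_z"]>0)&(P[...,2]>z0)&(P[...,2]<z1)&(P[...,0]>roi[0])&(P[...,0]<roi[1])&(P[...,1]>roi[2])&(P[...,1]<roi[3])
        n,l,stt,_=cv2.connectedComponentsWithStats(m.astype(np.uint8))
        if n<2: continue
        q=P[l==1+np.argmax(stt[1:,4])]; out[col]=(len(q),np.round(circ(q)[0],1),round(circ(q)[1],1),np.round(q.mean(0),1))
    return out
E
python3 - <<'E'
import numpy as np
from loc import *
c=dict(np.load("/tmp/w2.npz"))
for k,v in blobs(c,{"blue":(-2,15),"yellow":(-2,15),"green":(-2,15),"red":(38,52)}).items(): print(k,v)
c=dict(np.load("/tmp/t4.npz"))
for k,v in blobs(c,(125,145),(360,640,250,400)).items(): print(k,v)
E
```

```text
blue (2461, array([508.2,   5.2]), 32.7, array([509.1,   5. ,   6.4]))
yellow (2762, array([573.3,  65. ]), 32.5, array([573.6,  65.4,   6.6]))
green (2773, array([573.7, -54.7]), 32.5, array([574.3, -54.5,   6.4]))
red (1472, array([573.9,   5.6]), 21.2, array([574.1,   5.6,  44.5]))
blue (527, array([409.2, 325.5]), 24.8, array([409.1, 324.2, 134.7]))
yellow (477, array([567.7, 321.5]), 25.1, array([566. , 320.3, 134.9]))
green (505, array([488. , 324.4]), 25.0, array([487.4, 323. , 134.7]))
```

```bash
python3 - <<'E'
from rob import *
from loc import *
x,y=573.9,5.6
movep([x,y,110],R); movel([x,y,13],max_speed=100); clamp(); st("grip")
movel([x,y,170],max_speed=200)
movep([506.8,-332.5,160],R); wait(.3)
movel([506.8,-332.5,70],max_speed=150)
print(movel([506.8,-332.5,50],max_speed=25,guard=5)); st("down"); open_gripper()
movel([506.8,-332.5,200],max_speed=150); st("up")
c=camera("wrist");cv2.imwrite("pics/w3.png",c["image"]);np.savez("/tmp/w3.npz",**c)
P=cloud(c); print(blobs(c,(80,100),(430,580,-420,-250),("red",)))
m=(abs(P[...,2]-50)<4)&(c["range_z"]>0)&(P[...,1]<-250)&(P[...,1]>-400);q=P[m];print(circ(q))
t=camera("top");np.savez("/tmp/t5.npz",**t)
print(blobs(t,(80,100),(430,580,-420,-250),("red",)));print(blobs(t,(0,14),cols=("blue","yellow","green")))
cv2.imwrite("pics/c3.png",cv2.resize(np.hstack([c["image"],t["image"]]),(800,300)))
E
```

```text
grip t=25.3 [574.1   5.6  13.6] gap 42.4 f 59 [-2.5 -0.3  9.8]
True
down t=29.1 [ 506.9 -332.6   58.6] gap 42.4 f 61 [-2.   0.4 10.4]
up t=30.7 [ 506.4 -332.3  199.1] gap 85.8 f 0 [-0.3  0.2 -0.4]
{'red': (2281, array([ 507.7, -332.7]), 21.5, array([ 508.8, -332.7,   89.2]))}
(array([ 505.69195557, -333.64746094]), 55.01214599609375)
{'red': (210, array([ 508. , -330.6]), 20.3, array([ 509. , -331.5,   90.7]))}
{'blue': (586, array([508.9,   5.7]), 31.8, array([508.7,   6. ,   8.1])), 'yellow': (573, array([573.9,  66.7]), 32.3, array([573.2,  66.5,   8.2])), 'green': (564, array([574.3, -53.7]), 31.7, array([574.1, -53.6,   8. ]))}
```

View pics/c3.png

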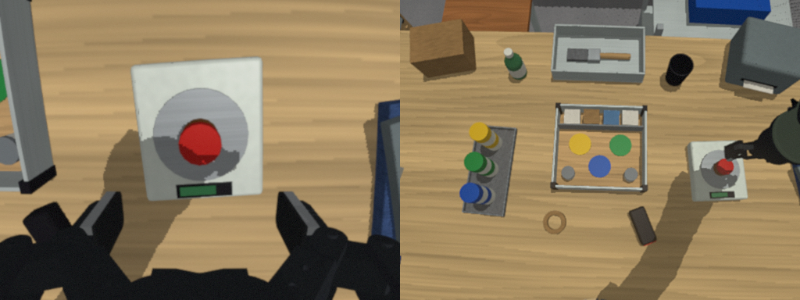

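The jar stands upright within about 2 mm of the pan centre. All canisters are still on the tray, and the spots are measured. Now the canisters go back, with blue last.

```bash
python3 - <<'E'
from rob import *
from loc import *
for (a,b),(x,y) in(((489,326),(574,-54.3)),((568,323),(573.6,65.7)),((410,327),(508.6,5.4))):
    movep([a,b,210],R); movel([a,b,97]); clamp(); st("grip")
    movel([a,b,Z],max_speed=250); movep([x,y,Z],R); wait(.3); place(x,y,100,Z); movel([x,y,220],max_speed=200); st("done")
movep([470,6,290],R); wait(.5)
c=camera("wrist");np.savez("/tmp/w4.npz",**c)
print("lids",blobs(c,(130,145))); print("spots",blobs(c,(-2,14),cols=("blue","yellow","green")))
movep([480,-300,300],R)
t=camera("top");np.savez("/tmp/t6.npz",**t)
print("lids",blobs(t,(130,145)))
cv2.imwrite("pics/c4.png",cv2.resize(np.hstack([c["image"],t["image"]]),(800,300)))
st("end")
E
```

```text
grip t=34.5 [489.5 326.1  97.9] gap 49.6 f 61 [-1.6 -1.9  9.7]
contact True
down t=38.6 [574.4 -55.3 100.5] gap 50.0 f 63 [-0.2 -3.6  4.3]
done t=39.8 [573.5 -54.3 219. ] gap 85.7 f 0 [-1.4  0.2 -0.1]
grip t=42.5 [568.5 323.1  98. ] gap 49.7 f 61 [-0.7 -1.5  7.5]
contact True
down t=46.1 [574.   65.8 100.3] gap 49.7 f 64 [0.1 0.1 1.2]
done t=47.3 [573.1  65.5 219. ] gap 85.5 f 0 [-0.   0.4 -0.1]
grip t=49.8 [410.5 327.   97.8] gap 49.8 f 60 [-1.2 -1.8 11.1]
contact True
down t=53.7 [509.    4.6 100.4] gap 49.7 f 63 [ 0.  -1.7  4.6]
done t=54.9 [508.1   5.4 219.1] gap 85.3 f 0 [-0.9 -0.4 -0.5]
lids {'blue': (2499, array([508.1,   5.3]), 25.1, array([508.3,   4.9, 136.4])), 'yellow': (2927, array([572.3,  63.5]), 25.0, array([572.5,  63.3, 136.4])), 'green': (2963, array([573. , -54.3]), 25.6, array([573.1, -53.8, 136.3]))}
spots {'blue': (425, array([512.4,   5.1]), 31.2, array([529.8,   6.4,   6.6])), 'yellow': (446, array([572.7,  65.3]), 32.1, array([565.1,  51.1,   6.5])), 'green': (512, array([573.5, -54.2]), 32.0, array([567.7, -39.4,   6.5]))}
lids {'blue': (493, array([506.9,   5.7]), 24.8, array([506.4,   5.8, 138. ])), 'yellow': (474, array([572.2,  64.9]), 24.8, array([571. ,  64.6, 138. ])), 'green': (477, array([572.9, -53.5]), 25.1, array([571.8, -53.2, 137.8]))}
end t=57.1 [ 480.6 -298.4  300. ] gap 85.3 f 0 [-0.  -0.  -0.5]
```

View pics/c4.png

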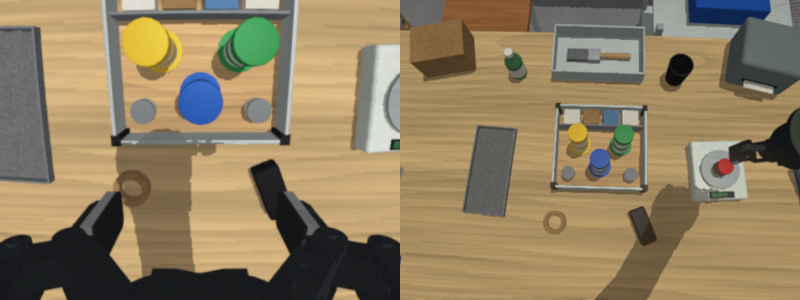

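The canisters stand upright within about 2 mm of their own spots, the jar is still on the pan, and the gripper is clear.

```bash
python3 -c "
from workcell import *
print(finish_job())"
```

```text
the job is handed in; nothing more can be done
None
```

The job is handed in at about 57 s: the jar stands within about 2 mm of the middle of the scale's pan, and each canister is upright in the drawer within about 2.5 mm of the centre of its own spot, as measured in the camera images.

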